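# Press the bottom of a nail bin in the gated bench press

### The job

Slide the press's retaining gate fully open, slide the empty bin along the bed under the ram until it is fully home against the end stop, and slide the gate fully shut behind it. Then swing the sprung lever down until the ram bears firmly on the bin's floor (not with brute force), hold it there for a moment, and ease the lever back up to rest under control instead of letting it snap back. Leave the bin gated in the press and upright, and leave the other two bins and the hammer where they are.

Things in the scene. Friction and masses are not known exactly. Their poses are not given: they have to be found in the camera images.
- press: Bench press fixed to the table: grey head and column over a steel bed. Origin: on the table top, straight under the ram. x: from front to column; y: along the bed from end stop to infeed tray; z up. All (x,y,z) below are mm in this frame. Bed top z 12, x -70..120, y -60..370. Head x -45..45, y -30..30, z 120..220. Column x 40..130, y -35..35, z to 232.
- channel_mouth (a point): Inner end of the channel's mouth, on the bed at (0,115,12). Two rails, tops at z 24, inner faces at x -35 and +35, run y -33..115. Then the gate; beyond it flared guides, as high, from x about +-38 at y 134 to +-54 at y 164.
- end_stop (a point): Top middle of the end stop's face, at (0,-35,46).
- bin_home (a point): Where the bin's origin is when the bin is home, touching the end stop: (0,40,12). The bin's y axis is then parallel to the press's y axis (either way round).
- bin: The empty open sheet-steel bin, longest of the three: 64 wide (its x), 150 long (its y), 50 high; walls and floor 4 thick; about 0.35 kg. Origin: centre of its underside, z up. Starts on the infeed tray (underside at z 12), outside the gate, up to 0.2 rad askew. Can be gripped across its width above the rails, or pushed.
- gate (a joint): Slide of the retaining gate, m: 0 fully shut (bar across the channel), 0.085 fully open (moved to the press's -x). Slides with about 2 N, stops at both ends, stays where left. Bar: y 118..128, z 13..29, and when shut x -45..42 plus a tongue to x -66. With the bin home there is a 3 mm gap behind it; a bin further out blocks the gate.
- gate_post (a point): Top centre of the gate's upright round steel post, 16 diameter, standing free from z 29 to z 95. At (-55,123) with the gate shut. Push it along x either way.
- lever (a joint): Lever angle, rad: 0 at rest (raised 0.55 rad above level), grows as the handle swings down; end at 1.20 with nothing under the ram. Return spring: about 2 N at the handle at the top, rising to about 8 N near the bottom; snaps back fast if let go. The ram descends 58 mm per rad.
- lever_hinge (a point): Fixed point on the lever's axis, at (0,-69,170). The axis is parallel to the press's y axis.
- lever_grip (a point): Centre of the lever's black cross handle, a bar 24 diameter and 100 long, parallel to the press's y axis, 170 from lever_hinge towards the press's -x. Can be pushed down from above. Moves with the lever.
- ram_tip: Ram's round tip, 20 diameter, on a stiff cushion spring (30 N/mm). Origin: centre of its lower face, over (0,0). Its setting varies: at rest the face is at z 68 to 80, so it meets the bin's floor (z 16) at a lever angle of 0.89 to 1.11, to be felt. Bearing firmly: 15 N or more on the floor, some 6 N at the handle beyond the spring. Brute force: over 150 N, some 55 N beyond it.
- full_bin: Bystander: bin 85 by 100 by 70 high with copper nails. Origin: centre of its underside.
- square_bin: Bystander: bin 85 by 85 by 60 high with grey nails. Origin: centre of its underside.
- hammer: Bystander: hammer, 260 long, lying on the table.
Not all that is in view belongs to the job. Leave any red or turquoise look-alike of the bin alone.

How it is judged (in metres and radians):
On the way, in this order (a step that is already met when the one before it is completed fails the run):
1. the gate is slid open (at least 75 mm) (value of joint gate above 0.075 m), for 0.1 s.
2. the bin is home against the end stop (y of bin in the frame of press between 0.03 and 0.045 m and x of bin in the frame of press between -0.006 and 0.006 m and z of bin in the frame of press below 0.018 m and angle between the y axis of bin and the y axis of press, either way round below 0.08 rad and angle between bin's own z axis and vertical below 0.1 rad), for 0.1 s.
3. the gate is shut (within 6 mm) behind the home bin (all of step 2 and value of joint gate below 0.006 m), for 0.2 s.
4. the lever, swung down, makes the ram bear on the bin's floor with at least 15 N for 0.3 s (all of step 3 and contact force between ram_tip and bin above 15 N and value of joint lever above 0.8 rad), for 0.3 s.
5. the lever is back at rest (value of joint lever below 0.05 rad), for 0.2 s.
At the end, for the whole second after the job is handed in: The lever is at rest (below 0.05 rad), the gate shut (within 6 mm), the bin at rest and upright in the press: within 5 mm of home along the bed, 6 mm across it, square within 0.08 rad (all of step 3 and value of joint lever below 0.05 rad and linear speed of bin below 0.02 m/s); the robot touches nothing.
It fails at once if the ram is forced onto the bin with more than 150 N (contact force between ram_tip and bin above 150 N).
It fails at once if the lever snaps back (faster than 3 rad/s upwards) (velocity of joint lever below -3 rad/s).
It fails at once if the bin is tipped over 0.5 rad (angle between bin's own z axis and vertical above 0.5 rad).
It fails at once if another bin or the hammer is moved over 30 mm (distance of any of full_bin, square_bin, hammer from where it was at the start of the episode above 0.03 m).
It also fails if it takes over 72 s, if anything falls off the work surface, if the arm or the gripper's body presses on something with over 40 N, if the wrist force passes 120 N, or if a joint passes its speed limit or range.

### The arm

A 6-joint arm with a two-finger parallel gripper is mounted at the origin on the work surface. World frame = base frame: x ahead of the robot, y to its left, z up, the work surface at z = 0. Lengths are in mm, angles in rad, forces in N, time in s.
With the tool pointing down it reaches from about 300 to 775 mm from the base axis. Payload 14.6 kg.
Tool frame: the origin (TCP) lies between the finger pads; the fingertips stand 11 mm ahead of it and the grasp point (between the pads) lies 8 mm behind it; z points along the fingers, y is the direction in which the jaws open and shut (so a half turn about z gives the same grasp; the last joint's range is limited). The gripper opens to 94 mm and grips with 3 to 60 N. Pads are 16 mm wide; open, the fingers measure 119 mm over their backs; the gripper's body (75 mm by 177 mm) begins 78 mm behind the grasp point.
Start: joints at [1.26, 0.3, 1.521, -0, 1.321, -0.067], TCP at [132.764, 533.726, 216.446] pointing down, gripper open.
Joint ranges: [-3.03, 3.03], [-0.79, 2.21], [0.23, 2.52], [-1.04, 4.18], [0, 3.07], [-2.55, 2.55]. Speed limits (rad/s): [2.22, 2.22, 2.57, 3.14, 3.14, 3.14].

### API

Orientations are given as [roll, pitch, yaw] about the fixed x, y, z axes, in that order (R = Rz(yaw) Ry(pitch) Rx(roll)).
In Python, from cell import * gives the robot as it stands.
- The arm moves only by the tool arm_command, never from a script. Its argument "deltas" is a list of rows, each an object with "xyz": the shift along the world's x, y, z in m, a list of three; "turn": the turn, a rotation vector about the world's x, y, z in rad, a list of three. A call has 1 to 12 rows; each row shifts and turns the commanded pose from where the row before left it; what a row does not reach is not made up. A row lasts 1/8 s, in which the tool goes at most 62.5 mm and 10.7 degrees, less where a joint would pass 70% of its speed; a pose out of reach is approached as far as the arm can. A call with a gripper value outside its range is refused whole. "gripper" is the closure, from 0 (fully open) to 1 (shut), set as the call begins (left out, the last holds). The fingers move at their own pace and stop on an object; "force" is the grip in N (left out, the last holds). Time passes only in rows, so rows that do not move let the fingers close. It gives the time, the measured TCP pose, the force and the opening at its end, in the units of the state.
- read_state(): the state, without advancing time (a new reading comes with each control period).
- camera(name): name is "side" or "top"; returns a dict with "color" (480x640x3 uint8, red, green, blue), "fx", "fy", "cx", "cy" (pixels), "k1" (the pictures are not rectified: a ray, as slopes to the right and down, at radius r is drawn at 1 + k1 r^2 times it, then the intrinsics apply), "rvec" (rotation vector, rad) and "tvec" (3), from world to camera coordinates, as OpenCV has them. Camera axes: x right, y down, z forward; pixel columns grow to the right and rows downward; lengths in mm; the calibration is good to about 2 mm. A picture is of the moment at which its call begins. There is no depth.
- sign_off(): hands the job in, once; it reports no verdict.
The state is a dict: "clock": time; "joints": joint angles; "qd": joint speeds; "effort": joint torques, N m; "eef_pos": TCP position; "eef_rot": TCP orientation; "wrist_force": force on the tool from outside, world axes, zero at the start; "moment": the same for the moment, N m; "finger_gap": finger opening in mm.
Only numpy, scipy, OpenCV 4.12 (cv2) and the standard library are available. Lean on these libraries where they do the work, as an engineer would, in place of code of your own. Each camera call takes 0.05 s, during which the arm holds its last target.

## Working session

There is one attempt and no reset: what is moved stays moved. The work goes in short steps, Python scripts to look and compute and a tool call to move; the robot and the scene stay as the last step left them, time stands still between calls to the robot, and variables do not carry over. Pictures are saved under pics/ and viewed, and the job is handed in when it is done.

Besides the shell and the picture viewer there is one more tool, called after "Call:" as name(argument=value, ...), one argument or row to a line, values as JSON. arm_command: Moves the arm, as the interface text tells. Its arguments: {"type":"object","properties":{"deltas":{"type":"array","items":{"type":"object","properties":{"xyz":{"type":"array","items":{"type":"number"}},"turn":{"type":"array","items":{"type":"number"}}}}},"gripper":{"type":"number"},"force":{"type":"number"}},"required":["deltas"]}

```bash
ls; mkdir -p pics; python3 - <<'E'
from cell import *
import cv2
print(read_state())
for n in("side","top"):
    c=camera(n); cv2.imwrite(f"pics/{n}0.png",c["color"][:,:,::-1]); print({k:v for k,v in c.items() if k!="color"})
E
```

```text
pics
{'clock': 0.0, 'joints': array([ 1.26038651e+00,  3.00477588e-01,  1.52158944e+00, -7.85468442e-06,
        1.32067988e+00, -6.65865702e-02]), 'qd': array([-0.00043098, -0.00173505,  0.00034639,  0.00101861,  0.00046706,
        0.00106242]), 'effort': array([ 8.68250027e-05, -5.31822145e+01, -3.52728903e+01,  7.07405386e-02,
        2.44486704e-02, -3.44490729e-05]), 'eef_pos': array([132.69942831, 533.49528531, 215.87922556]), 'eef_rot': array([-3.14044045e+00, -6.92097013e-05,  2.89777132e+00]), 'wrist_force': array([-0.36183463, -0.07229667, -0.21885355]), 'moment': array([ 0.02380809, -0.02884738,  0.02867848]), 'finger_gap': 93.85495579696338}
{'fx': 466.26321213029894, 'fy': 466.26321213029894, 'cx': 317.14330420433527, 'cy': 246.8828299052768, 'k1': -0.09857242015768113, 'rvec': array([ 2.41731515, -0.43475801,  0.13750975]), 'tvec': array([-528.43834903,  216.53319756, 1494.15241746])}
{'fx': 477.857066646602, 'fy': 477.857066646602, 'cx': 329.5169464450896, 'cy': 243.33970022612743, 'k1': -0.11596454631813898, 'rvec': array([ 2.12859211, -2.12351871,  0.16243923]), 'tvec': array([ -26.61065203,  559.37951876, 1391.5017751 ])}
```

View pics/side0.png

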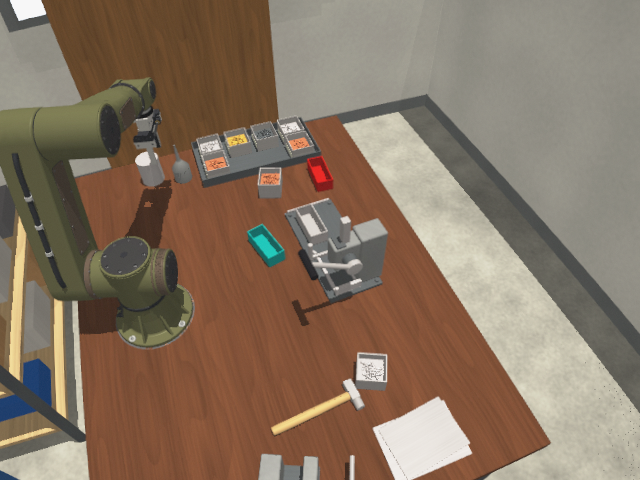

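View pics/top0.png

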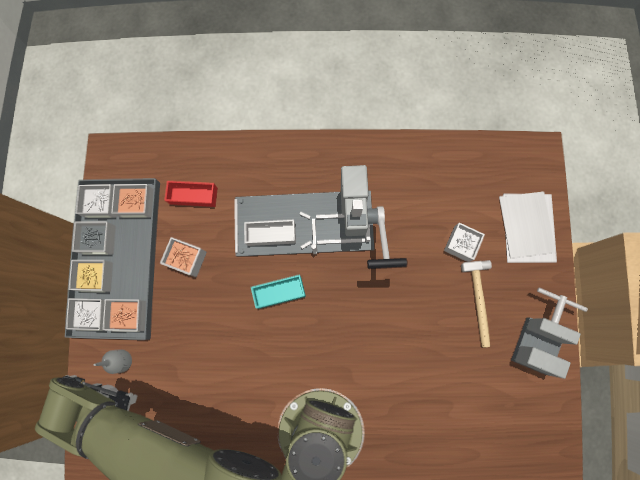

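```bash
python3 - <<'E'
import cv2
t=cv2.imread("pics/top0.png")[155:295,225:415]
cv2.imwrite("pics/topc.png",cv2.resize(t,None,fx=4.2,fy=4.2,interpolation=cv2.INTER_CUBIC)[:600])
t=cv2.imread("pics/side0.png")[190:310,270:400]
cv2.imwrite("pics/sidec.png",cv2.resize(t,None,fx=5,fy=5,interpolation=cv2.INTER_CUBIC))
E
```

```text
(no output)
```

View pics/topc.png

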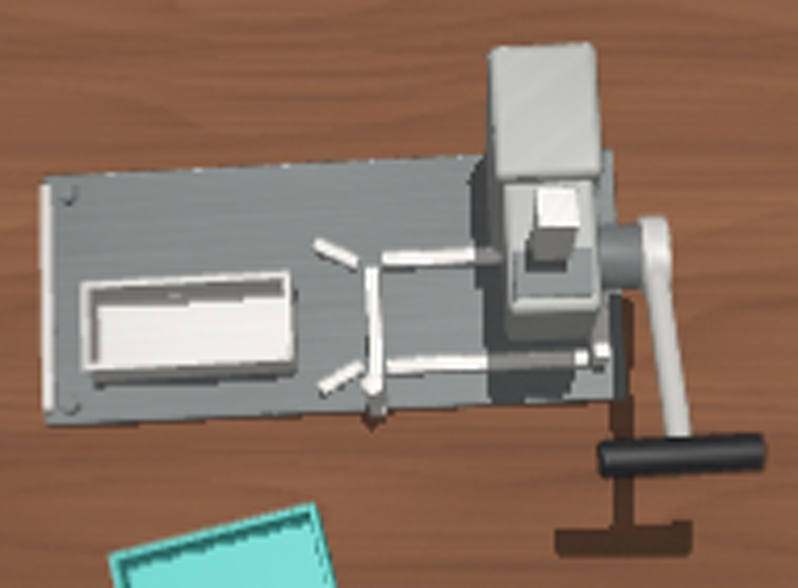

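View pics/sidec.png

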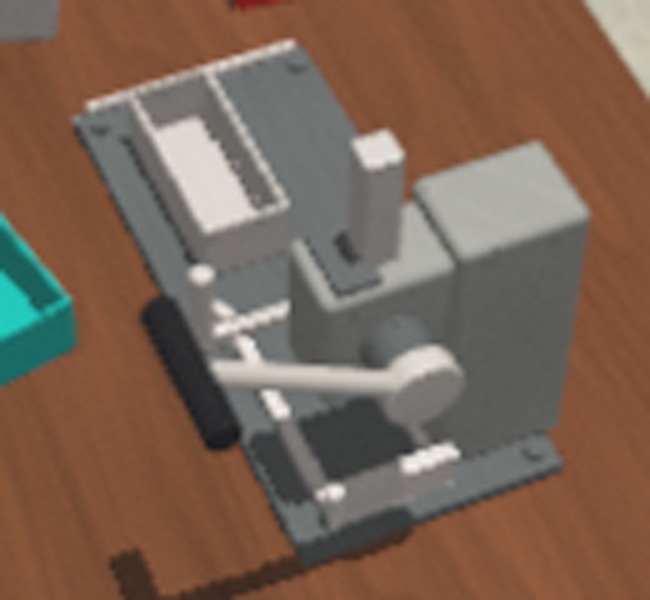

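```bash
cat > h.py <<'E'
import numpy as np, cv2
from cell import *
def und(c,uv):
    K=np.array([[c["fx"],0,c["cx"]],[0,c["fy"],c["cy"]],[0,0,1]]);d=np.array([c["k1"],0,0,0.])
    return K,d
def ray(c,uv):
    K,d=und(c,uv);n=cv2.undistortPoints(np.array(uv,float).reshape(-1,1,2),K,d).reshape(-1,2)
    R=cv2.Rodrigues(c["rvec"])[0];o=-R.T@c["tvec"]
    return o,np.c_[n,np.ones(len(n))]@R
def plane(c,uv,z):
    o,d=ray(c,uv);return o+d*((z-o[2])/d[:,2:3])
def proj(c,P):
    K,d=und(c,None);return cv2.projectPoints(np.array(P,float).reshape(-1,1,3),c["rvec"],c["tvec"],K,d)[0].reshape(-1,2)
def tri(c1,u1,c2,u2):
    o1,d1=ray(c1,[u1]);o2,d2=ray(c2,[u2]);A=0;b=0
    for o,d in((o1,d1[0]),(o2,d2[0])):
        d=d/np.linalg.norm(d);M=np.eye(3)-np.outer(d,d);A=A+M;b=b+M@o
    X=np.linalg.solve(A,b);return X
E
python3 - <<'E'
from h import *
T=camera("top");S=camera("side")
f=lambda p:np.array(p)/4.2+[225,155]-0.38
g=lambda p:np.array(p)/5+[270,190]-0.4
tp=f([[47,425],[45,180],[613,400],[607,152]]);  # (-70,370),(120,370),(-70,-60),(120,-60)
print(plane(T,tp,12).round(1))
sp=g([[76,120],[296,44],[297,560],[560,466]])
print(plane(S,sp,12).round(1))
print("post",tri(T,f([373,382]),S,g([201,272])).round(1))
print("grip ends",tri(T,f([605,458]),S,g([160,312])).round(1),tri(T,f([757,452]),S,g([222,435])).round(1))
hsv=cv2.cvtColor(T["color"],cv2.COLOR_RGB2HSV)
for p in ([100,300],[200,330],[250,370],[150,400],[400,200]):
    q=f(p).round().astype(int);print(p,T["color"][q[1],q[0]],hsv[q[1],q[0]])
E
```

```text
[[ 526.   265.2   12. ]
 [ 712.3  273.9   12. ]
 [ 545.2 -151.1   12. ]
 [ 733.2 -148.8   12. ]]
[[ 529.5  262.8   12. ]
 [ 713.3  279.5   12. ]
 [ 544.6 -161.5   12. ]
 [ 734.6 -154.3   12. ]]
post [545.   20.5  97.6]
grip ends [ 471.9 -128.5  260. ] [ 475.7 -220.8  259.2]
[100, 300] [115 113 110] [ 18  11 115]
[200, 330] [241 238 234] [ 17   7 241]
[250, 370] [108 106 103] [ 18  12 108]
[150, 400] [137 142 142] [ 90   9 142]
[400, 200] [136 140 140] [ 90   7 140]
```

```bash
python3 - <<'E'
from h import *
from scipy.optimize import least_squares
f=lambda p:np.array(p,float)/4.2+[225,155]-0.38
g=lambda p:np.array(p,float)/5+[270,190]-0.4
T=camera("top");S=camera("side")
# subpixel long bed edges in the top view: brightness/hue step
def edge(c,p,q,n=40,w=3.5):
    R=c["color"].astype(np.float32); D=R[...,0]-R[...,2]; out=[]
    p,q=np.array(p),np.array(q);t=(q-p)/np.linalg.norm(q-p);m=np.array([-t[1],t[0]])
    for s in np.linspace(.05,.95,n):
        s0=p+(q-p)*s;k=np.arange(-w,w+.01,.25);P=s0+k[:,None]*m
        v=cv2.remap(D,P[:,0].astype(np.float32)[None],P[:,1].astype(np.float32)[None],cv2.INTER_LINEAR)[0]
        gr=np.abs(np.gradient(v)); 
        if gr.max()>2: out.append(s0+m*(gr*k).sum()/gr.sum())
    return np.array(out)
tp=f([[47,425],[45,180],[613,400],[607,152]]);sp=g([[76,120],[296,44],[297,560],[560,466]])
E=[]
def fitx(pts,lab):
    A=np.c_[pts[:,1],np.ones(len(pts))];r=np.polyfit(pts[:,1],pts[:,0],1)
    res=pts[:,0]-np.polyval(r,pts[:,1]);k=abs(res-np.median(res))<3;r=np.polyfit(pts[k,1],pts[k,0],1)
    print(lab,"slope",r[0].round(4),"x at y=60:",np.polyval(r,60).round(1),k.sum())
fitx(plane(T,edge(T,tp[0],tp[2]),12),"top front z12"); fitx(plane(T,edge(T,tp[1],tp[1]+.72*(tp[3]-tp[1])),12),"top back")
fitx(plane(S,edge(S,sp[0],sp[2]),12),"side front")
model=np.array([[-70,370],[120,370],[-70,-60],[120,-60]],float)
obs=(plane(T,tp,12)+plane(S,sp,12))[:,:2]/2
M=np.r_[model,[[-55,123]],[[-145,-69]]];O=np.r_[obs,[[545,20.5]],[[473.8,-174.6]]]
def tf(q,M):c,s=np.cos(q[0]),np.sin(q[0]);return M@np.array([[c,s],[-s,c]])+q[1:]
q=least_squares(lambda q:(tf(q,M)-O).ravel(),[0,600,-90],loss="soft_l1",f_scale=3).x
print(q,(tf(q,M)-O).round(1))
# bin rim corners top view at z=62
bc=f([[80,282],[291,270],[296,372],[84,372]])
print("bin",plane(T,bc,62).round(1))
E
```

```text
top front z12 slope -0.0479 x at y=60: 534.4 39
top back slope -0.0486 x at y=60: 726.0 40
side front slope -0.0463 x at y=60: 534.9 26
[ 4.95543974e-02  6.12046992e+02 -9.85199185e+01] [[-3.9  3.6]
 [ 0.8  0.3]
 [ 0.2 -5.6]
 [ 1.  -1. ]
 [ 6.   1.1]
 [-3.2 -0. ]]
bin [[622.8 234.3  62. ]
 [631.4  82.   62. ]
 [557.2  77.2  62. ]
 [557.1 229.1  62. ]]
```

The bin candidates in the top view are grey-white at (270,232) on the press tray, turquoise at (278,292) and red at (190,193). Nail bins are at (182,257) and (465,242). The grey-white empty one on the infeed tray fits the description, and the enlarged crop confirms it: open, steel and lying outside the gate. The gate post top is at about (314,246) in the top view, near world (548,21).

I'll move above the post.

Call:
arm_command(
  deltas=[
    {"xyz": [0.038, -0.046, 0], "turn": [0, 0, -0.116]},
    {"xyz": [0.038, -0.046, 0], "turn": [0, 0, -0.116]},
    {"xyz": [0.038, -0.047, 0], "turn": [0, 0, -0.116]},
    {"xyz": [0.038, -0.047, 0], "turn": [0, 0, -0.116]},
    {"xyz": [0.038, -0.047, 0], "turn": [0, 0, -0.116]},
    {"xyz": [0.038, -0.047, 0], "turn": [0, 0, -0.116]},
    {"xyz": [0.038, -0.047, 0], "turn": [0, 0, -0.116]},
    {"xyz": [0.038, -0.047, 0], "turn": [0, 0, -0.117]},
    {"xyz": [0.038, -0.047, 0], "turn": [0, 0, -0.117]},
    {"xyz": [0.038, -0.047, 0], "turn": [0, 0, -0.117]},
    {"xyz": [0.035, -0.045, 0], "turn": [0, 0, -0.117]},
    {"xyz": [0, 0, 0]},
  ],
  gripper=0,
  force=15,
)

```text
validation failed for argument at $.de...
```

Call:
arm_command(
  deltas=[
    {"xyz": [0.038, -0.046, 0.0], "turn": [0.0, 0.0, -0.116]},
    {"xyz": [0.038, -0.046, 0.0], "turn": [0.0, 0.0, -0.116]},
    {"xyz": [0.038, -0.047, 0.0], "turn": [0.0, 0.0, -0.116]},
    {"xyz": [0.038, -0.047, 0.0], "turn": [0.0, 0.0, -0.116]},
    {"xyz": [0.038, -0.047, 0.0], "turn": [0.0, 0.0, -0.116]},
    {"xyz": [0.038, -0.047, 0.0], "turn": [0.0, 0.0, -0.116]},
    {"xyz": [0.038, -0.047, 0.0], "turn": [0.0, 0.0, -0.116]},
    {"xyz": [0.038, -0.047, 0.0], "turn": [0.0, 0.0, -0.117]},
    {"xyz": [0.038, -0.047, 0.0], "turn": [0.0, 0.0, -0.117]},
    {"xyz": [0.038, -0.047, 0.0], "turn": [0.0, 0.0, -0.117]},
    {"xyz": [0.035, -0.045, 0.0], "turn": [0.0, 0.0, -0.117]},
    {"xyz": [0.0, 0.0, 0.0], "turn": [0.0, 0.0, 0.0]},
  ],
  gripper=0.0,
  force=15.0,
)

```text
clock: 1.8
eef_pos: [548.9, 18.0, 215.7]
eef_rot: [-3.141, 0.0, 1.613]
wrist_force: [0.8, 0.6, 1.0]
finger_gap: 94.4
```

Call:
arm_command(
  deltas=[
    {"xyz": [0.0, 0.003, -0.045], "turn": [0.0, 0.0, 0.005]},
    {"xyz": [0.0, 0.0, -0.05], "turn": [0.0, 0.0, 0.0]},
    {"xyz": [0.0, 0.0, -0.05], "turn": [0.0, 0.0, 0.0]},
    {"xyz": [0.0, 0.0, 0.0], "turn": [0.0, 0.0, 0.0]},
  ],
)

```text
clock: 2.3
eef_pos: [545.6, 24.4, 68.9]
eef_rot: [-3.135, -0.001, 1.624]
wrist_force: [0.1, -0.7, 0.5]
finger_gap: 93.8
```

Call:
arm_command(
  deltas=[
    {"xyz": [0.0, 0.0, 0.0], "turn": [0.0, 0.0, 0.0]},
    {"xyz": [0.0, 0.0, 0.0], "turn": [0.0, 0.0, 0.0]},
    {"xyz": [0.0, 0.0, 0.0], "turn": [0.0, 0.0, 0.0]},
    {"xyz": [0.0, 0.0, 0.0], "turn": [0.0, 0.0, 0.0]},
    {"xyz": [0.0, 0.0, 0.0], "turn": [0.0, 0.0, 0.0]},
  ],
  gripper=0.9,
  force=10.0,
)

```text
clock: 2.92
eef_pos: [547.8, 23.7, 71.6]
eef_rot: [3.141, 0.0, 1.623]
wrist_force: [0.5, 0.8, -0.0]
finger_gap: 47.4
```

Call:
arm_command(
  deltas=[
    {"xyz": [0.0, -0.002, 0.0], "turn": [0.0, 0.0, 0.0]},
    {"xyz": [0.0, 0.0, 0.0], "turn": [0.0, 0.0, 0.0]},
    {"xyz": [0.0, 0.0, 0.0], "turn": [0.0, 0.0, 0.0]},
    {"xyz": [0.0, 0.0, 0.0], "turn": [0.0, 0.0, 0.0]},
    {"xyz": [0.0, 0.0, 0.0], "turn": [0.0, 0.0, 0.0]},
  ],
)

```text
clock: 3.55
eef_pos: [547.6, 21.7, 71.4]
eef_rot: [-3.141, 0.0, 1.623]
wrist_force: [-1.9, -1.7, 0.7]
finger_gap: 15.6
```

Call:
arm_command(
  deltas=[
    {"xyz": [-0.012, -0.0006, 0.0], "turn": [0.0, 0.0, 0.0]},
    {"xyz": [-0.018, -0.0008, 0.0], "turn": [0.0, 0.0, 0.0]},
    {"xyz": [-0.018, -0.0008, 0.0], "turn": [0.0, 0.0, 0.0]},
    {"xyz": [-0.018, -0.0008, 0.0], "turn": [0.0, 0.0, 0.0]},
    {"xyz": [-0.012, -0.0006, 0.0], "turn": [0.0, 0.0, 0.0]},
    {"xyz": [-0.005, -0.0002, 0.0], "turn": [0.0, 0.0, 0.0]},
    {"xyz": [0.0, 0.0, 0.0], "turn": [0.0, 0.0, 0.0]},
  ],
)

```text
clock: 4.42
eef_pos: [466.7, 17.9, 72.0]
eef_rot: [3.135, 0.0, 1.623]
wrist_force: [20.7, -1.0, -14.5]
finger_gap: 20.4
```

Call:
arm_command(
  deltas=[
    {"xyz": [0.002, 0.0, 0.0], "turn": [0.0, 0.0, 0.0]},
    {"xyz": [0.0, 0.0, 0.0], "turn": [0.0, 0.0, 0.0]},
    {"xyz": [0.0, 0.0, 0.0], "turn": [0.0, 0.0, 0.0]},
    {"xyz": [0.0, 0.0, 0.01], "turn": [0.0, 0.0, 0.0]},
    {"xyz": [0.0, 0.0, 0.05], "turn": [0.0, 0.0, 0.0]},
    {"xyz": [0.0, 0.0, 0.05], "turn": [0.0, 0.0, 0.0]},
    {"xyz": [-0.04, 0.0, 0.04], "turn": [0.0, 0.0, 0.0]},
    {"xyz": [-0.05, 0.0, 0.0], "turn": [0.0, 0.0, 0.0]},
  ],
  gripper=0.0,
)

```text
clock: 5.42
eef_pos: [376.7, 17.9, 224.3]
eef_rot: [3.137, 0.0, 1.623]
wrist_force: [-0.5, -0.7, -0.3]
finger_gap: 93.3
```

```bash
python3 - <<'E'
from h import *
print(read_state()["eef_pos"],read_state()["clock"])
T=camera("top");S=camera("side")
cv2.imwrite("pics/t1.png",T["color"][:,:,::-1]);cv2.imwrite("pics/s1.png",S["color"][:,:,::-1])
a=cv2.resize(T["color"][185:265,225:345,::-1],None,fx=6.6,fy=6.6,interpolation=cv2.INTER_CUBIC)
b=cv2.resize(S["color"][190:290,270:390,::-1],None,fx=6,fy=6,interpolation=cv2.INTER_CUBIC)
cv2.imwrite("pics/t1c.png",a);cv2.imwrite("pics/s1c.png",b)
E
```

```text
[376.66147603  17.91932957 224.31410103] 5.425
```

View pics/t1c.png

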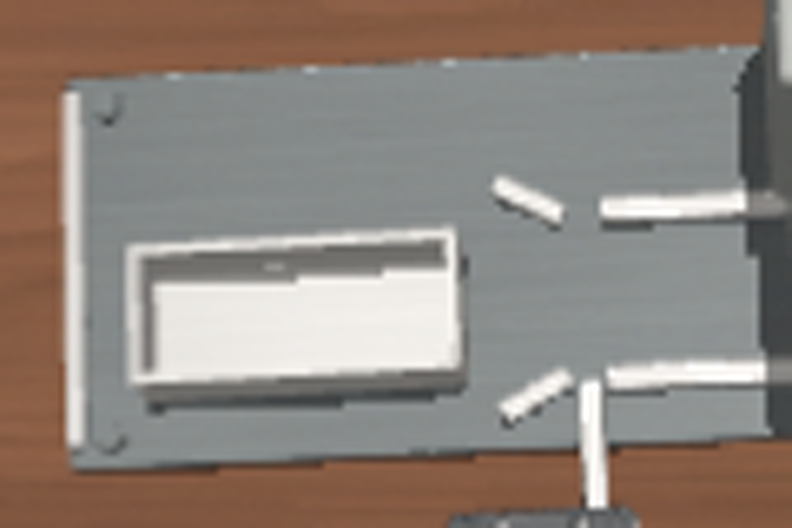

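View pics/s1c.png

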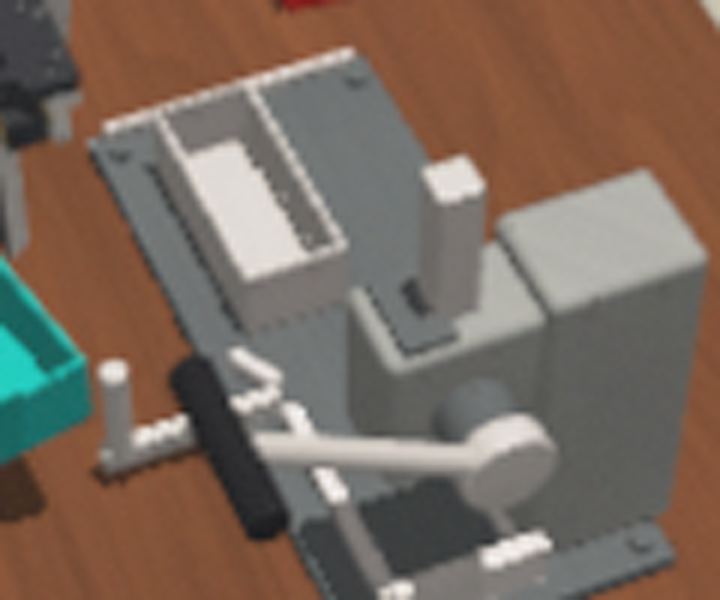

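The gate is open: the bar end is clear of the channel at crop (590,385). The bin's rim corners are at crop (128,245), (457,228), (462,370) and (133,386).

```bash
python3 - <<'E'
from h import *
T=camera("top");S=camera("side")
f=lambda p:np.array(p,float)/6.6+[225,185]-.42
g=lambda p:np.array(p,float)/6+[270,190]-.42
yaw=.047;o=np.array([612.5,-98.5])
R=np.array([[np.cos(yaw),-np.sin(yaw)],[np.sin(yaw),np.cos(yaw)]])
def P(X):return np.c_[(X[:,:2]-o)@R,X[:,2]].round(1)
b=plane(T,f([[128,244],[457,227],[462,372],[133,387]]),62);print("bin",b.round(1),P(b),"c",b.mean(0),P(b.mean(0)[None]))
b2=plane(S,g([[158,113],[252,83],[346,244],[245,281]]),62);print("bin side",P(b2),P(b2.mean(0)[None]), b2.mean(0))
r=plane(T,f([[600,197],[600,218],[607,367],[607,390]]),24);print("rails",P(r))
p=tri(T,f([594,385]),S,g([280,393]));print(P(p[None]))
print("post s",P(plane(S,g([[113,370]]),95)))
E
```

```text
bin [[623.4 233.3  62. ]
 [631.2  82.3  62. ]
 [564.   78.9  62. ]
 [557.  228.7  62. ]] [[ 26.5 331.   62. ]
 [ 27.2 179.7  62. ]
 [-40.1 179.4  62. ]
 [-40.1 329.5  62. ]] c [593.92969475 155.79843698  62.        ] [[ -6.6 254.9  62. ]]
bin side [[-33.1 326.9  62. ]
 [ 29.1 327.7  62. ]
 [ 29.1 183.7  62. ]
 [-35.7 180.8  62. ]] [[ -2.7 254.8  62. ]] [597.88137304 155.85916738  62.        ]
rails [[ 47.  115.3  24. ]
 [ 37.  115.7  24. ]
 [-34.  115.1  24. ]
 [-44.8 115.5  24. ]]
[[-41.3 121.   29.2]]
post s [[-136.4  123.3   95. ]]
```

Call:
arm_command(
  deltas=[
    {"xyz": [0.043, 0.038, 0.0], "turn": [0.0, 0.0, 0.0]},
    {"xyz": [0.043, 0.038, 0.0], "turn": [0.0, 0.0, 0.0]},
    {"xyz": [0.043, 0.038, 0.0], "turn": [0.0, 0.0, 0.0]},
    {"xyz": [0.044, 0.037, -0.02], "turn": [0.0, 0.0, 0.0]},
    {"xyz": [0.044, 0.037, -0.03], "turn": [0.0, 0.0, 0.0]},
    {"xyz": [0.0, 0.0, -0.045], "turn": [0.0, 0.0, 0.0]},
    {"xyz": [0.0, 0.0, -0.02], "turn": [0.0, 0.0, 0.0]},
    {"xyz": [0.0, 0.0, 0.0], "turn": [0.0, 0.0, 0.0]},
  ],
)

```text
clock: 6.62
eef_pos: [592.0, 204.6, 105.2]
eef_rot: [-3.138, 0.001, 1.623]
wrist_force: [0.2, 0.4, 1.0]
finger_gap: 93.8
```

Call:
arm_command(
  deltas=[
    {"xyz": [0.001, 0.001, -0.03], "turn": [0.0, 0.0, -0.005]},
    {"xyz": [0.0, 0.0, -0.03], "turn": [0.0, 0.0, 0.0]},
    {"xyz": [0.0, 0.0, 0.0], "turn": [0.0, 0.0, 0.0]},
  ],
)

```text
clock: 7.0
eef_pos: [592.9, 205.4, 46.7]
eef_rot: [-3.139, 0.0, 1.618]
wrist_force: [-0.9, 0.0, -0.1]
finger_gap: 94.0
```

Call:
arm_command(
  deltas=[
    {"xyz": [0.0, 0.0, 0.0], "turn": [0.0, 0.0, 0.0]},
    {"xyz": [0.0, 0.0, 0.0], "turn": [0.0, 0.0, 0.0]},
    {"xyz": [0.0, 0.0, 0.0], "turn": [0.0, 0.0, 0.0]},
    {"xyz": [0.0, 0.0, 0.0], "turn": [0.0, 0.0, 0.0]},
    {"xyz": [0.0, 0.0, 0.0], "turn": [0.0, 0.0, 0.0]},
    {"xyz": [0.0, 0.0, 0.0], "turn": [0.0, 0.0, 0.0]},
  ],
  gripper=0.6,
  force=10.0,
)

```text
clock: 7.75
eef_pos: [593.5, 205.7, 48.3]
eef_rot: [3.141, -0.0, 1.618]
wrist_force: [-1.9, 0.3, 5.8]
finger_gap: 64.4
```

Call:
arm_command(
  deltas=[
    {"xyz": [0.0047, 0.0, 0.0], "turn": [0.0, 0.0, 0.0]},
    {"xyz": [0.0007, -0.015, 0.0], "turn": [0.0, 0.0, 0.0]},
    {"xyz": [0.0009, -0.02, 0.0], "turn": [0.0, 0.0, 0.0]},
    {"xyz": [0.0007, -0.015, 0.0], "turn": [0.0, 0.0, 0.0]},
    {"xyz": [0.0005, -0.01, 0.0], "turn": [0.0, 0.0, 0.0]},
    {"xyz": [0.0005, -0.01, 0.0], "turn": [0.0, 0.0, 0.0]},
    {"xyz": [0.0005, -0.01, 0.0], "turn": [0.0, 0.0, 0.0]},
  ],
)

```text
clock: 8.62
eef_pos: [602.0, 125.5, 48.3]
eef_rot: [3.14, -0.001, 1.618]
wrist_force: [-0.1, 3.9, 5.9]
finger_gap: 64.4
```

Call:
arm_command(
  deltas=[
    {"xyz": [0.0005, -0.01, 0.0], "turn": [0.0, 0.0, 0.0]},
    {"xyz": [0.0005, -0.01, 0.0], "turn": [0.0, 0.0, 0.0]},
    {"xyz": [0.0005, -0.01, 0.0], "turn": [0.0, 0.0, 0.0]},
    {"xyz": [0.0005, -0.01, 0.0], "turn": [0.0, 0.0, 0.0]},
    {"xyz": [0.0005, -0.01, 0.0], "turn": [0.0, 0.0, 0.0]},
    {"xyz": [0.0005, -0.01, 0.0], "turn": [0.0, 0.0, 0.0]},
  ],
)

```text
clock: 9.38
eef_pos: [605.0, 65.5, 48.3]
eef_rot: [3.14, -0.001, 1.618]
wrist_force: [-0.1, 4.8, 5.7]
finger_gap: 64.1
```

Call:
arm_command(
  deltas=[
    {"xyz": [0.0005, -0.01, 0.0], "turn": [0.0, 0.0, 0.0]},
    {"xyz": [0.0005, -0.01, 0.0], "turn": [0.0, 0.0, 0.0]},
    {"xyz": [0.0005, -0.01, 0.0], "turn": [0.0, 0.0, 0.0]},
    {"xyz": [0.0005, -0.01, 0.0], "turn": [0.0, 0.0, 0.0]},
    {"xyz": [0.0005, -0.01, 0.0], "turn": [0.0, 0.0, 0.0]},
    {"xyz": [0.0, 0.0, 0.0], "turn": [0.0, 0.0, 0.0]},
  ],
)

```text
clock: 10.12
eef_pos: [607.5, 14.5, 48.3]
eef_rot: [3.14, 0.001, 1.617]
wrist_force: [-0.3, -4.2, 5.2]
finger_gap: 63.8
```

Call:
arm_command(
  deltas=[
    {"xyz": [0.0003, -0.006, 0.0], "turn": [0.0, 0.0, 0.0]},
    {"xyz": [0.0003, -0.006, 0.0], "turn": [0.0, 0.0, 0.0]},
    {"xyz": [0.0002, -0.004, 0.0], "turn": [0.0, 0.0, 0.0]},
    {"xyz": [0.0001, -0.003, 0.0], "turn": [0.0, 0.0, 0.0]},
  ],
)

```text
clock: 10.62
eef_pos: [608.4, -3.3, 48.2]
eef_rot: [3.14, -0.001, 1.618]
wrist_force: [-0.3, 5.0, 5.4]
finger_gap: 64.3
```

Call:
arm_command(
  deltas=[
    {"xyz": [0.0001, -0.002, 0.0], "turn": [0.0, 0.0, 0.0]},
    {"xyz": [0.0001, -0.002, 0.0], "turn": [0.0, 0.0, 0.0]},
  ],
)

```text
clock: 10.88
eef_pos: [608.5, -7.3, 48.2]
eef_rot: [3.14, -0.001, 1.618]
wrist_force: [-0.9, 3.6, 5.4]
finger_gap: 63.7
```

Call:
arm_command(
  deltas=[
    {"xyz": [0.0001, -0.002, 0.0], "turn": [0.0, 0.0, 0.0]},
    {"xyz": [0.0, 0.0, 0.0], "turn": [0.0, 0.0, 0.0]},
  ],
)

```text
clock: 11.12
eef_pos: [608.7, -9.5, 48.3]
eef_rot: [3.14, -0.0, 1.618]
wrist_force: [-1.0, 3.0, 5.1]
finger_gap: 63.8
```

Call:
arm_command(
  deltas=[
    {"xyz": [0.0001, -0.002, 0.0], "turn": [0.0, 0.0, 0.0]},
    {"xyz": [0.0, 0.0, 0.0], "turn": [0.0, 0.0, 0.0]},
  ],
)

```text
clock: 11.38
eef_pos: [608.7, -10.6, 48.1]
eef_rot: [3.141, -0.001, 1.618]
wrist_force: [0.1, 8.3, 4.5]
finger_gap: 63.9
```

Call:
arm_command(
  deltas=[
    {"xyz": [0.0001, -0.002, 0.0], "turn": [0.0, 0.0, 0.0]},
    {"xyz": [0.0, 0.0, 0.0], "turn": [0.0, 0.0, 0.0]},
  ],
)

```text
clock: 11.62
eef_pos: [608.7, -12.3, 48.0]
eef_rot: [3.141, -0.002, 1.618]
wrist_force: [-0.3, 11.1, 4.2]
finger_gap: 63.9
```

```bash
python3 - <<'E'
from h import *
T=camera("top");S=camera("side")
a=cv2.resize(T["color"][185:265,225:345,::-1],None,fx=6.6,fy=6.6,interpolation=cv2.INTER_CUBIC)
b=cv2.resize(S["color"][190:290,270:390,::-1],None,fx=6,fy=6,interpolation=cv2.INTER_CUBIC)
cv2.imwrite("pics/t2c.png",a);cv2.imwrite("pics/s2c.png",b)
E
```

```text
(no output)
```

View pics/s2c.png

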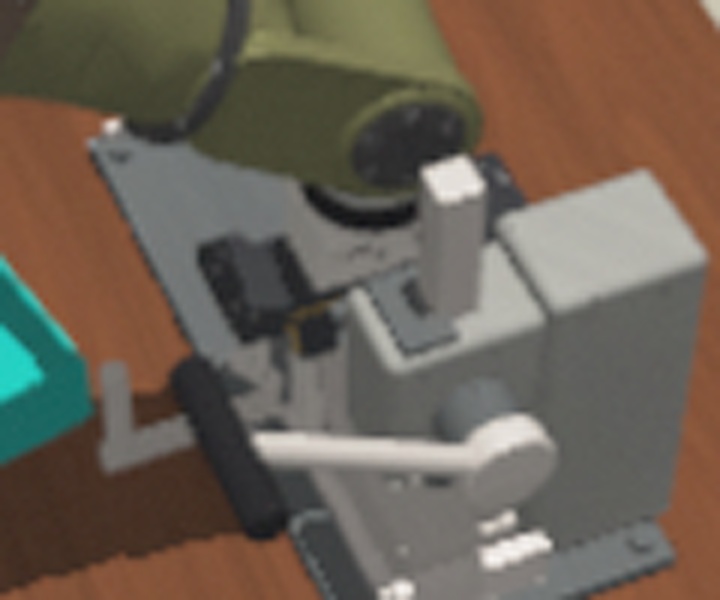

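Call:
arm_command(
  deltas=[
    {"xyz": [0.0, 0.0, 0.0], "turn": [0.0, 0.0, 0.0]},
    {"xyz": [0.0, 0.0, 0.0], "turn": [0.0, 0.0, 0.0]},
    {"xyz": [0.0, 0.0, 0.02], "turn": [0.0, 0.0, 0.0]},
    {"xyz": [0.0, 0.0, 0.04], "turn": [0.0, 0.0, 0.0]},
    {"xyz": [0.0, 0.03, 0.0], "turn": [0.0, 0.0, 0.0]},
    {"xyz": [-0.001, 0.03, 0.0], "turn": [0.0, 0.0, 0.0]},
  ],
  gripper=0.0,
)

```text
clock: 12.48
eef_pos: [608.0, 46.9, 109.6]
eef_rot: [3.139, 0.0, 1.617]
wrist_force: [-0.1, -0.1, -0.0]
finger_gap: 93.8
```

Call:
arm_command(
  deltas=[
    {"xyz": [0.0, 0.0, 0.0], "turn": [0.0, 0.0, 0.0]},
    {"xyz": [0.0, 0.0, 0.0], "turn": [0.0, 0.0, 0.0]},
    {"xyz": [0.0, 0.0, 0.0], "turn": [0.0, 0.0, 0.0]},
    {"xyz": [0.0, 0.0, 0.0], "turn": [0.0, 0.0, 0.0]},
    {"xyz": [0.0, 0.0, 0.0], "turn": [0.0, 0.0, 0.0]},
    {"xyz": [0.0, 0.0, 0.0], "turn": [0.0, 0.0, 0.0]},
    {"xyz": [0.0, 0.0, -0.03], "turn": [0.0, 0.0, 0.0]},
    {"xyz": [0.0, 0.0, -0.035], "turn": [0.0, 0.0, 0.0]},
    {"xyz": [0.0005, -0.01, 0.0], "turn": [0.0, 0.0, 0.0]},
  ],
  gripper=1.0,
)

```text
clock: 13.6
eef_pos: [606.7, 36.6, 40.4]
eef_rot: [-3.137, -0.0, 1.619]
wrist_force: [-0.8, -0.2, -0.2]
finger_gap: 7.2
```

Call:
arm_command(
  deltas=[
    {"xyz": [0.0003, -0.006, 0.0], "turn": [0.0, 0.0, 0.0]},
    {"xyz": [0.0001, -0.003, 0.0], "turn": [0.0, 0.0, 0.0]},
    {"xyz": [0.0001, -0.002, 0.0], "turn": [0.0, 0.0, 0.0]},
  ],
)

```text
clock: 13.98
eef_pos: [609.0, 25.3, 43.5]
eef_rot: [3.14, 0.0, 1.618]
wrist_force: [-0.4, 1.2, 0.8]
finger_gap: 0.3
```

Call:
arm_command(
  deltas=[
    {"xyz": [0.0001, -0.002, 0.0], "turn": [0.0, 0.0, 0.0]},
    {"xyz": [0.0, 0.0, 0.0], "turn": [0.0, 0.0, 0.0]},
  ],
)

```text
clock: 14.22
eef_pos: [608.9, 24.6, 43.3]
eef_rot: [3.141, -0.001, 1.618]
wrist_force: [-1.2, 6.1, 4.5]
finger_gap: 0.4
```

Call:
arm_command(
  deltas=[
    {"xyz": [0.0001, -0.002, 0.0], "turn": [0.0, 0.0, 0.0]},
    {"xyz": [0.0, 0.0, 0.0], "turn": [0.0, 0.0, 0.0]},
  ],
)

```text
clock: 14.48
eef_pos: [608.9, 24.5, 43.3]
eef_rot: [3.141, -0.004, 1.619]
wrist_force: [-2.2, 20.7, 5.2]
finger_gap: 0.7
```

Call:
arm_command(
  deltas=[
    {"xyz": [0.0001, -0.002, 0.0], "turn": [0.0, 0.0, 0.0]},
    {"xyz": [0.0, 0.0, 0.0], "turn": [0.0, 0.0, 0.0]},
  ],
)

```text
clock: 14.72
eef_pos: [608.9, 24.5, 43.3]
eef_rot: [3.141, -0.006, 1.619]
wrist_force: [-2.6, 33.9, 6.2]
finger_gap: 0.2
```

Call:
arm_command(
  deltas=[
    {"xyz": [0.0, 0.02, 0.0], "turn": [0.0, 0.0, 0.0]},
    {"xyz": [0.0, 0.0, 0.05], "turn": [0.0, 0.0, 0.0]},
    {"xyz": [0.0, 0.0, 0.055], "turn": [0.0, 0.0, 0.0]},
    {"xyz": [-0.045, -0.007, 0.0], "turn": [0.0, 0.0, 0.0]},
    {"xyz": [-0.05, -0.007, 0.0], "turn": [0.0, 0.0, 0.0]},
    {"xyz": [-0.047, -0.008, 0.0], "turn": [0.0, 0.0, 0.0]},
    {"xyz": [0.0, 0.0, 0.0], "turn": [0.0, 0.0, 0.0]},
  ],
  gripper=0.0,
)

```text
clock: 15.6
eef_pos: [464.9, 17.5, 148.0]
eef_rot: [3.142, 0.0, 1.617]
wrist_force: [0.8, -0.1, 0.1]
finger_gap: 67.4
```

```bash
python3 - <<'E'
from h import *
T=camera("top");S=camera("side")
a=cv2.resize(T["color"][185:265,255:375,::-1],None,fx=6.6,fy=6.6,interpolation=cv2.INTER_CUBIC)
b=cv2.resize(S["color"][190:290,270:390,::-1],None,fx=6,fy=6,interpolation=cv2.INTER_CUBIC)
cv2.imwrite("pics/t3c.png",a);cv2.imwrite("pics/s3c.png",b)
E
```

```text
(no output)
```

View pics/s3c.png

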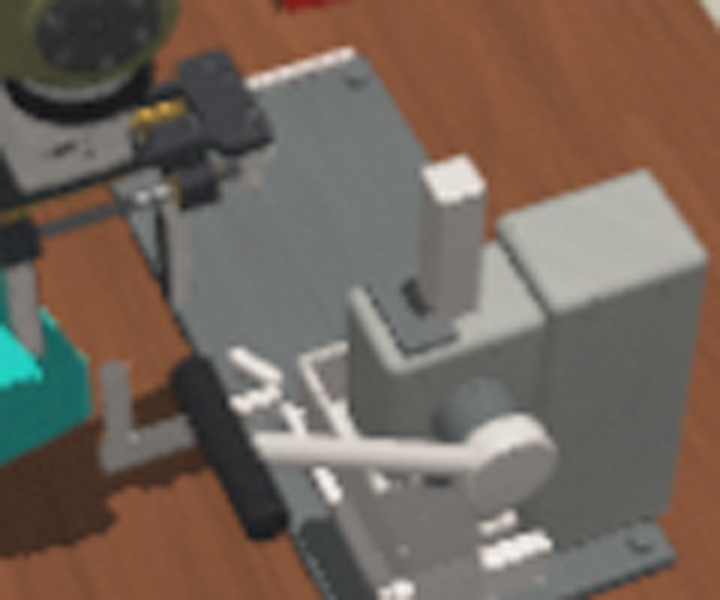

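View pics/t3c.png

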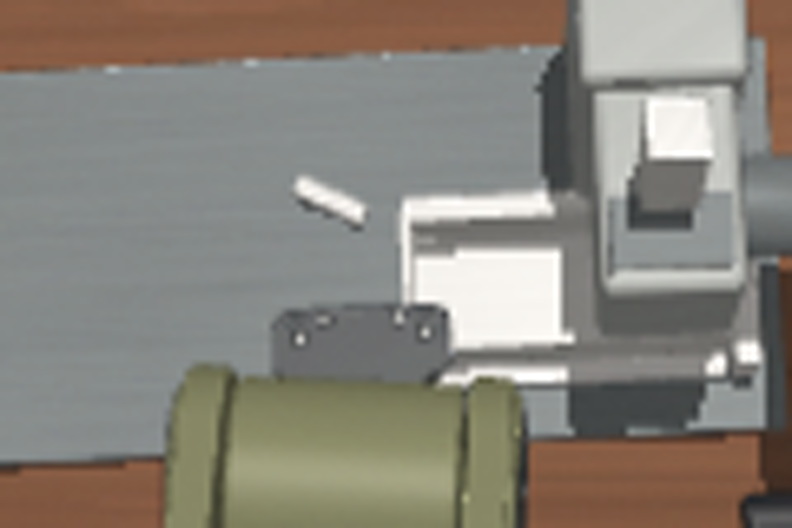

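The bin is home: its end is at the stop and the gate slot is clear. Next I grip the post and shut the gate.

Call:
arm_command(
  deltas=[
    {"xyz": [0.001, 0.0, 0.0], "turn": [0.0, 0.0, 0.0]},
    {"xyz": [0.0, 0.0, 0.0], "turn": [0.0, 0.0, 0.0]},
    {"xyz": [0.0, 0.0, -0.035], "turn": [0.0, 0.0, 0.0]},
    {"xyz": [0.0, 0.0, -0.042], "turn": [0.0, 0.0, 0.0]},
  ],
)

```text
clock: 16.2
eef_pos: [468.7, 17.7, 69.9]
eef_rot: [3.14, 0.0, 1.618]
wrist_force: [1.0, -0.6, -0.8]
finger_gap: 93.9
```

Call:
arm_command(
  deltas=[
    {"xyz": [0.0, 0.0, 0.0], "turn": [0.0, 0.0, 0.0]},
    {"xyz": [0.0, 0.0, 0.0], "turn": [0.0, 0.0, 0.0]},
    {"xyz": [0.0, 0.0, 0.0], "turn": [0.0, 0.0, 0.0]},
    {"xyz": [0.0, 0.0, 0.0], "turn": [0.0, 0.0, 0.0]},
    {"xyz": [0.0, 0.0, 0.0], "turn": [0.0, 0.0, 0.0]},
    {"xyz": [0.0, 0.0, 0.0], "turn": [0.0, 0.0, 0.0]},
    {"xyz": [0.0, 0.0, 0.0], "turn": [0.0, 0.0, 0.0]},
    {"xyz": [0.0, 0.0, 0.0], "turn": [0.0, 0.0, 0.0]},
    {"xyz": [0.0, 0.0, 0.0], "turn": [0.0, 0.0, 0.0]},
  ],
  gripper=0.9,
  force=12.0,
)

```text
clock: 17.32
eef_pos: [469.2, 17.6, 70.7]
eef_rot: [3.138, 0.0, 1.618]
wrist_force: [10.2, 0.7, -6.8]
finger_gap: 15.8
```

Now I slide the gate +x by about 83 mm, then in small steps.

Call:
arm_command(
  deltas=[
    {"xyz": [0.012, 0.0006, 0.0], "turn": [0.0, 0.0, 0.0]},
    {"xyz": [0.018, 0.0008, 0.0], "turn": [0.0, 0.0, 0.0]},
    {"xyz": [0.018, 0.0008, 0.0], "turn": [0.0, 0.0, 0.0]},
    {"xyz": [0.016, 0.0008, 0.0], "turn": [0.0, 0.0, 0.0]},
    {"xyz": [0.01, 0.0005, 0.0], "turn": [0.0, 0.0, 0.0]},
    {"xyz": [0.004, 0.0002, 0.0], "turn": [0.0, 0.0, 0.0]},
    {"xyz": [0.0, 0.0, 0.0], "turn": [0.0, 0.0, 0.0]},
  ],
)

```text
clock: 18.2
eef_pos: [546.5, 21.3, 70.7]
eef_rot: [3.141, 0.0, 1.618]
wrist_force: [1.8, -0.3, 4.0]
finger_gap: 15.7
```

Call:
arm_command(
  deltas=[
    {"xyz": [0.003, 0.0001, 0.0], "turn": [0.0, 0.0, 0.0]},
    {"xyz": [0.003, 0.0001, 0.0], "turn": [0.0, 0.0, 0.0]},
    {"xyz": [0.0, 0.0, 0.0], "turn": [0.0, 0.0, 0.0]},
  ],
)

```text
clock: 18.58
eef_pos: [552.1, 21.6, 70.7]
eef_rot: [3.141, -0.0, 1.618]
wrist_force: [0.6, 1.1, 3.1]
finger_gap: 15.6
```

Call:
arm_command(
  deltas=[
    {"xyz": [0.002, 0.0001, 0.0], "turn": [0.0, 0.0, 0.0]},
    {"xyz": [0.0, 0.0, 0.0], "turn": [0.0, 0.0, 0.0]},
  ],
)

```text
clock: 18.82
eef_pos: [553.9, 21.7, 70.7]
eef_rot: [3.141, -0.0, 1.618]
wrist_force: [-0.5, 0.5, 5.8]
finger_gap: 15.8
```

Call:
arm_command(
  deltas=[
    {"xyz": [0.002, 0.0001, 0.0], "turn": [0.0, 0.0, 0.0]},
    {"xyz": [0.0, 0.0, 0.0], "turn": [0.0, 0.0, 0.0]},
  ],
)

```text
clock: 19.08
eef_pos: [554.3, 21.7, 70.5]
eef_rot: [-3.137, -0.0, 1.618]
wrist_force: [-14.2, -0.1, 13.5]
finger_gap: 15.3
```

Call:
arm_command(
  deltas=[
    {"xyz": [0.0, 0.0, 0.0], "turn": [0.0, 0.0, 0.0]},
    {"xyz": [0.0, 0.0, 0.0], "turn": [0.0, 0.0, 0.0]},
    {"xyz": [0.0, 0.0, 0.02], "turn": [0.0, 0.0, 0.0]},
    {"xyz": [0.0, 0.0, 0.055], "turn": [0.0, 0.0, 0.0]},
    {"xyz": [0.0, 0.0, 0.055], "turn": [0.0, 0.0, 0.0]},
    {"xyz": [-0.01, 0.0, 0.055], "turn": [0.0, 0.0, 0.0]},
    {"xyz": [-0.02, -0.01, 0.055], "turn": [0.0, 0.0, 0.0]},
    {"xyz": [-0.03, -0.05, 0.0], "turn": [0.0, 0.0, 0.0]},
    {"xyz": [-0.022, -0.055, 0.0], "turn": [0.0, 0.0, 0.0]},
    {"xyz": [0.0, -0.055, 0.0], "turn": [0.0, 0.0, 0.0]},
    {"xyz": [0.0, -0.05, 0.0], "turn": [0.0, 0.0, 0.0]},
    {"xyz": [0.0, 0.0, 0.0], "turn": [0.0, 0.0, 0.0]},
  ],
  gripper=0.0,
)

```text
clock: 20.58
eef_pos: [473.4, -200.9, 309.8]
eef_rot: [-3.141, -0.0, 1.614]
wrist_force: [-0.1, 0.7, -0.8]
finger_gap: 93.9
```

Call:
arm_command(
  deltas=[
    {"xyz": [0.0, 0.0, 0.0], "turn": [0.0, 0.0, 0.0]},
    {"xyz": [0.0, 0.0, 0.0], "turn": [0.0, 0.0, 0.0]},
    {"xyz": [0.0, 0.0, 0.0], "turn": [0.0, 0.0, 0.0]},
    {"xyz": [0.0, 0.0, 0.0], "turn": [0.0, 0.0, 0.0]},
    {"xyz": [0.0, 0.0, 0.0], "turn": [0.0, 0.0, 0.0]},
    {"xyz": [0.0, 0.0, 0.0], "turn": [0.0, 0.0, 0.0]},
    {"xyz": [0.0, 0.0, 0.0], "turn": [0.0, 0.0, 0.0]},
    {"xyz": [0.0, 0.0, 0.0], "turn": [0.0, 0.0, 0.0]},
    {"xyz": [0.0, 0.0, 0.0], "turn": [0.0, 0.0, 0.0]},
    {"xyz": [0.0, 0.0, 0.0], "turn": [0.0, 0.0, 0.0]},
  ],
  gripper=1.0,
)

```text
clock: 21.82
eef_pos: [473.9, -198.3, 310.5]
eef_rot: [-3.142, -0.0, 1.618]
wrist_force: [-0.0, -0.5, 0.8]
finger_gap: 0.6
```

```bash
python3 - <<'E'
from h import *
T=camera("top");S=camera("side")
a=cv2.resize(T["color"][185:285,285:420,::-1],None,fx=5.9,fy=5.9,interpolation=cv2.INTER_CUBIC)
b=cv2.resize(S["color"][190:310,270:390,::-1],None,fx=5,fy=5,interpolation=cv2.INTER_CUBIC)
cv2.imwrite("pics/t4c.png",a);cv2.imwrite("pics/s4c.png",b)
E
```

```text
(no output)
```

View pics/s4c.png

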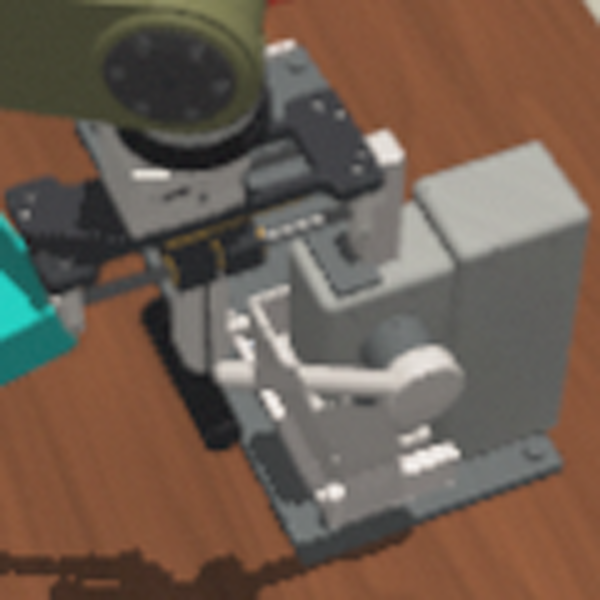

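View pics/t4c.png

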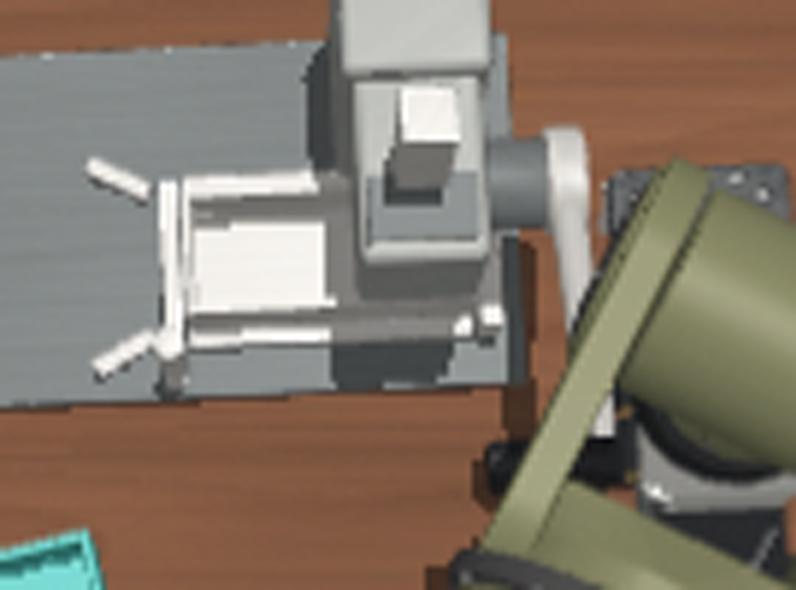

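The gate bar lies across the channel at top crop (172,265) and the bin is behind it. The closed fingertips are over the handle. Now I press down along the arc.

Call:
arm_command(
  deltas=[
    {"xyz": [0.0, 0.0, -0.02], "turn": [0.0, 0.0, 0.0]},
    {"xyz": [0.0, 0.0, -0.009], "turn": [0.0, 0.0, 0.0]},
    {"xyz": [-0.0082, -0.0004, -0.015], "turn": [0.0, 0.0, 0.0]},
    {"xyz": [-0.0066, -0.0003, -0.0156], "turn": [0.0, 0.0, 0.0]},
    {"xyz": [-0.005, -0.0002, -0.0162], "turn": [0.0, 0.0, 0.0]},
    {"xyz": [0.0, 0.0, 0.0], "turn": [0.0, 0.0, 0.0]},
  ],
)

```text
clock: 22.68
eef_pos: [453.7, -199.2, 234.5]
eef_rot: [-3.141, -0.0, 1.618]
wrist_force: [-2.4, 1.0, 3.2]
finger_gap: 0.8
```

Call:
arm_command(
  deltas=[
    {"xyz": [-0.0034, -0.0002, -0.0167], "turn": [0.0, 0.0, 0.0]},
    {"xyz": [-0.0017, -0.0001, -0.0169], "turn": [0.0, 0.0, 0.0]},
    {"xyz": [0.0, 0.0, -0.017], "turn": [0.0, 0.0, 0.0]},
    {"xyz": [0.0017, 0.0001, -0.0169], "turn": [0.0, 0.0, 0.0]},
    {"xyz": [0.0034, 0.0002, -0.0167], "turn": [0.0, 0.0, 0.0]},
    {"xyz": [0.0, 0.0, 0.0], "turn": [0.0, 0.0, 0.0]},
  ],
)

```text
clock: 23.42
eef_pos: [454.3, -199.3, 150.3]
eef_rot: [-3.141, -0.0, 1.618]
wrist_force: [-3.1, -0.2, 5.5]
finger_gap: 0.5
```

Call:
arm_command(
  deltas=[
    {"xyz": [0.0012, 0.0, -0.004], "turn": [0.0, 0.0, 0.0]},
    {"xyz": [0.0012, 0.0, -0.004], "turn": [0.0, 0.0, 0.0]},
    {"xyz": [0.0012, 0.0, -0.004], "turn": [0.0, 0.0, 0.0]},
    {"xyz": [0.0, 0.0, 0.0], "turn": [0.0, 0.0, 0.0]},
  ],
)

```text
clock: 23.92
eef_pos: [457.9, -199.3, 139.3]
eef_rot: [3.141, 0.0, 1.618]
wrist_force: [-3.0, -0.1, 5.3]
finger_gap: 0.3
```

Call:
arm_command(
  deltas=[
    {"xyz": [0.0007, 0.0, -0.002], "turn": [0.0, 0.0, 0.0]},
    {"xyz": [0.0007, 0.0, -0.002], "turn": [0.0, 0.0, 0.0]},
    {"xyz": [0.0, 0.0, 0.0], "turn": [0.0, 0.0, 0.0]},
  ],
)

```text
clock: 24.3
eef_pos: [459.2, -199.3, 135.3]
eef_rot: [3.141, 0.0, 1.618]
wrist_force: [-3.6, 0.8, 5.2]
finger_gap: 0.4
```

Call:
arm_command(
  deltas=[
    {"xyz": [0.0007, 0.0, -0.002], "turn": [0.0, 0.0, 0.0]},
    {"xyz": [0.0007, 0.0, -0.002], "turn": [0.0, 0.0, 0.0]},
    {"xyz": [0.0, 0.0, 0.0], "turn": [0.0, 0.0, 0.0]},
  ],
)

```text
clock: 24.68
eef_pos: [460.6, -199.2, 131.3]
eef_rot: [3.141, 0.0, 1.618]
wrist_force: [-3.9, 0.6, 5.2]
finger_gap: 0.5
```

Call:
arm_command(
  deltas=[
    {"xyz": [0.0008, 0.0, -0.002], "turn": [0.0, 0.0, 0.0]},
    {"xyz": [0.0008, 0.0, -0.002], "turn": [0.0, 0.0, 0.0]},
    {"xyz": [0.0, 0.0, 0.0], "turn": [0.0, 0.0, 0.0]},
  ],
)

```text
clock: 25.05
eef_pos: [462.2, -199.2, 127.3]
eef_rot: [3.141, 0.0, 1.618]
wrist_force: [-3.5, 0.2, 5.2]
finger_gap: 0.6
```

Call:
arm_command(
  deltas=[
    {"xyz": [0.0008, 0.0, -0.002], "turn": [0.0, 0.0, 0.0]},
    {"xyz": [0.0008, 0.0, -0.002], "turn": [0.0, 0.0, 0.0]},
    {"xyz": [0.0, 0.0, 0.0], "turn": [0.0, 0.0, 0.0]},
  ],
)

```text
clock: 25.42
eef_pos: [463.8, -199.2, 123.3]
eef_rot: [3.141, 0.0, 1.618]
wrist_force: [-4.1, 0.6, 6.1]
finger_gap: 0.5
```

Call:
arm_command(
  deltas=[
    {"xyz": [0.0008, 0.0, -0.002], "turn": [0.0, 0.0, 0.0]},
    {"xyz": [0.0008, 0.0, -0.002], "turn": [0.0, 0.0, 0.0]},
    {"xyz": [0.0, 0.0, 0.0], "turn": [0.0, 0.0, 0.0]},
  ],
)

```text
clock: 25.8
eef_pos: [465.5, -199.2, 119.4]
eef_rot: [3.141, 0.0, 1.618]
wrist_force: [-2.9, 1.6, 6.1]
finger_gap: 0.2
```

Call:
arm_command(
  deltas=[
    {"xyz": [0.001, 0.0, -0.002], "turn": [0.0, 0.0, 0.0]},
    {"xyz": [0.0, 0.0, 0.0], "turn": [0.0, 0.0, 0.0]},
  ],
)

```text
clock: 26.05
eef_pos: [466.5, -199.2, 117.4]
eef_rot: [3.141, 0.0, 1.618]
wrist_force: [-3.3, 0.1, 6.3]
finger_gap: 0.2
```

Call:
arm_command(
  deltas=[
    {"xyz": [0.001, 0.0, -0.002], "turn": [0.0, 0.0, 0.0]},
    {"xyz": [0.0, 0.0, 0.0], "turn": [0.0, 0.0, 0.0]},
  ],
)

```text
clock: 26.3
eef_pos: [467.5, -199.2, 115.4]
eef_rot: [3.141, 0.0, 1.618]
wrist_force: [-3.8, 2.1, 5.6]
finger_gap: 0.1
```

Call:
arm_command(
  deltas=[
    {"xyz": [0.001, 0.0, -0.002], "turn": [0.0, 0.0, 0.0]},
    {"xyz": [0.0, 0.0, 0.0], "turn": [0.0, 0.0, 0.0]},
  ],
)

```text
clock: 26.55
eef_pos: [468.5, -199.2, 113.4]
eef_rot: [3.141, 0.0, 1.618]
wrist_force: [-4.4, 1.1, 5.8]
finger_gap: 0.2
```

Call:
arm_command(
  deltas=[
    {"xyz": [0.001, 0.0, -0.002], "turn": [0.0, 0.0, 0.0]},
    {"xyz": [0.0, 0.0, 0.0], "turn": [0.0, 0.0, 0.0]},
  ],
)

```text
clock: 26.8
eef_pos: [469.5, -199.2, 111.6]
eef_rot: [3.141, 0.0, 1.618]
wrist_force: [-4.6, 1.9, 8.4]
finger_gap: 0.5
```

Call:
arm_command(
  deltas=[
    {"xyz": [0.001, 0.0, -0.002], "turn": [0.0, 0.0, 0.0]},
    {"xyz": [0.0, 0.0, 0.0], "turn": [0.0, 0.0, 0.0]},
  ],
)

```text
clock: 27.05
eef_pos: [470.3, -199.2, 109.9]
eef_rot: [3.142, 0.0, 1.618]
wrist_force: [-8.6, 2.2, 14.8]
finger_gap: 0.2
```

Call:
arm_command(
  deltas=[
    {"xyz": [0.001, 0.0, -0.002], "turn": [0.0, 0.0, 0.0]},
    {"xyz": [0.0, 0.0, 0.0], "turn": [0.0, 0.0, 0.0]},
  ],
)

```text
clock: 27.3
eef_pos: [471.3, -199.2, 108.2]
eef_rot: [-3.141, 0.0, 1.618]
wrist_force: [-11.0, 3.5, 19.8]
finger_gap: 0.6
```

Contact was felt at TCP z of about 112. The handle now carries about 15 N beyond the spring, which is roughly 40 N on the ram. I hold there, then ease up.

Call:
arm_command(
  deltas=[
    {"xyz": [0.0, 0.0, 0.0], "turn": [0.0, 0.0, 0.0]},
    {"xyz": [0.0, 0.0, 0.0], "turn": [0.0, 0.0, 0.0]},
    {"xyz": [0.0, 0.0, 0.0], "turn": [0.0, 0.0, 0.0]},
    {"xyz": [0.0, 0.0, 0.0], "turn": [0.0, 0.0, 0.0]},
    {"xyz": [0.0, 0.0, 0.0], "turn": [0.0, 0.0, 0.0]},
    {"xyz": [0.0, 0.0, 0.0], "turn": [0.0, 0.0, 0.0]},
    {"xyz": [0.0, 0.0, 0.0], "turn": [0.0, 0.0, 0.0]},
  ],
)

```text
clock: 28.18
eef_pos: [471.2, -199.2, 108.3]
eef_rot: [-3.142, 0.0, 1.618]
wrist_force: [-11.2, 4.1, 19.3]
finger_gap: 0.3
```

Call:
arm_command(
  deltas=[
    {"xyz": [-0.001, 0.0, 0.002], "turn": [0.0, 0.0, 0.0]},
    {"xyz": [-0.001, 0.0, 0.002], "turn": [0.0, 0.0, 0.0]},
    {"xyz": [-0.002, 0.0, 0.004], "turn": [0.0, 0.0, 0.0]},
    {"xyz": [-0.003, 0.0, 0.006], "turn": [0.0, 0.0, 0.0]},
    {"xyz": [-0.004, 0.0, 0.01], "turn": [0.0, 0.0, 0.0]},
    {"xyz": [-0.004, 0.0, 0.01], "turn": [0.0, 0.0, 0.0]},
    {"xyz": [-0.0025, 0.0, 0.01], "turn": [0.0, 0.0, 0.0]},
    {"xyz": [-0.002, 0.0, 0.01], "turn": [0.0, 0.0, 0.0]},
    {"xyz": [-0.001, 0.0, 0.01], "turn": [0.0, 0.0, 0.0]},
  ],
)

```text
clock: 29.3
eef_pos: [451.8, -199.6, 172.3]
eef_rot: [3.138, 0.001, 1.618]
wrist_force: [3.1, -2.0, 5.2]
finger_gap: 0.6
```

Call:
arm_command(
  deltas=[
    {"xyz": [-0.001, 0.0, 0.01], "turn": [0.0, 0.0, 0.0]},
    {"xyz": [-0.0015, 0.0, 0.01], "turn": [0.0, 0.0, 0.0]},
    {"xyz": [-0.0005, 0.0, 0.01], "turn": [0.0, 0.0, 0.0]},
    {"xyz": [0.001, 0.0, 0.01], "turn": [0.0, 0.0, 0.0]},
    {"xyz": [0.002, 0.0, 0.01], "turn": [0.0, 0.0, 0.0]},
    {"xyz": [0.002, 0.0, 0.01], "turn": [0.0, 0.0, 0.0]},
    {"xyz": [0.003, 0.0, 0.01], "turn": [0.0, 0.0, 0.0]},
    {"xyz": [0.003, 0.0, 0.01], "turn": [0.0, 0.0, 0.0]},
    {"xyz": [0.0035, 0.0, 0.01], "turn": [0.0, 0.0, 0.0]},
    {"xyz": [0.004, 0.0, 0.01], "turn": [0.0, 0.0, 0.0]},
    {"xyz": [0.0, 0.0, 0.0], "turn": [0.0, 0.0, 0.0]},
  ],
)

```text
clock: 30.68
eef_pos: [466.4, -199.3, 271.2]
eef_rot: [3.141, 0.0, 1.618]
wrist_force: [-2.1, -0.3, 2.8]
finger_gap: 0.7
```

Call:
arm_command(
  deltas=[
    {"xyz": [0.002, 0.0, 0.004], "turn": [0.0, 0.0, 0.0]},
    {"xyz": [0.002, 0.0, 0.004], "turn": [0.0, 0.0, 0.0]},
    {"xyz": [0.001, 0.0, 0.003], "turn": [0.0, 0.0, 0.0]},
    {"xyz": [0.001, 0.0, 0.003], "turn": [0.0, 0.0, 0.0]},
    {"xyz": [0.0, 0.0, 0.004], "turn": [0.0, 0.0, 0.0]},
    {"xyz": [0.0, 0.0, 0.02], "turn": [0.0, 0.0, 0.0]},
    {"xyz": [-0.04, 0.0, 0.03], "turn": [0.0, 0.0, 0.0]},
    {"xyz": [-0.05, 0.0, 0.0], "turn": [0.0, 0.0, 0.0]},
    {"xyz": [-0.05, -0.03, 0.0], "turn": [0.0, 0.0, 0.0]},
    {"xyz": [0.0, -0.05, 0.0], "turn": [0.0, 0.0, 0.0]},
    {"xyz": [0.0, 0.0, 0.0], "turn": [0.0, 0.0, 0.0]},
  ],
)

```text
clock: 32.05
eef_pos: [331.5, -281.0, 338.3]
eef_rot: [-3.141, -0.0, 1.615]
wrist_force: [-0.1, 0.0, 0.1]
finger_gap: 0.4
```

```bash
python3 - <<'E'
from h import *
T=camera("top");S=camera("side")
cv2.imwrite("pics/t5.png",T["color"][:,:,::-1])
a=cv2.resize(T["color"][185:285,285:420,::-1],None,fx=5.9,fy=5.9,interpolation=cv2.INTER_CUBIC)
b=cv2.resize(S["color"][190:310,270:390,::-1],None,fx=5,fy=5,interpolation=cv2.INTER_CUBIC)
cv2.imwrite("pics/t5c.png",a);cv2.imwrite("pics/s5c.png",b)
E
```

```text
(no output)
```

View pics/s5c.png

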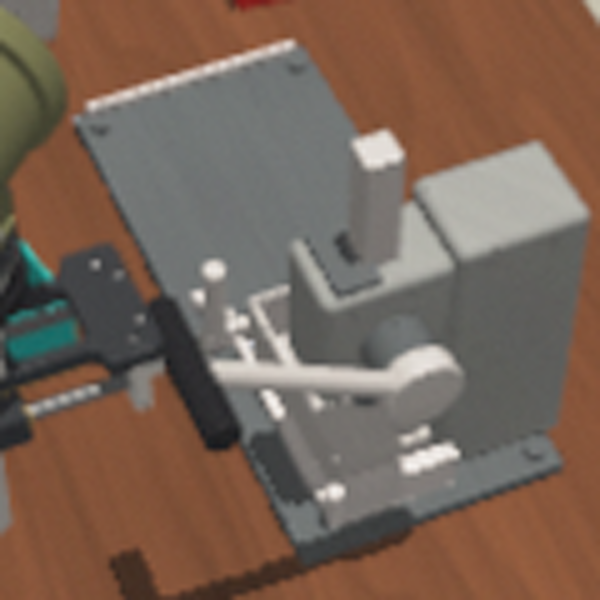

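View pics/t5.png

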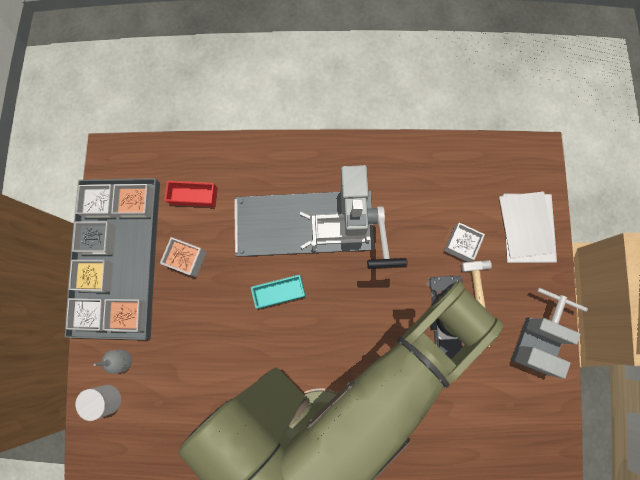

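View pics/t5c.png

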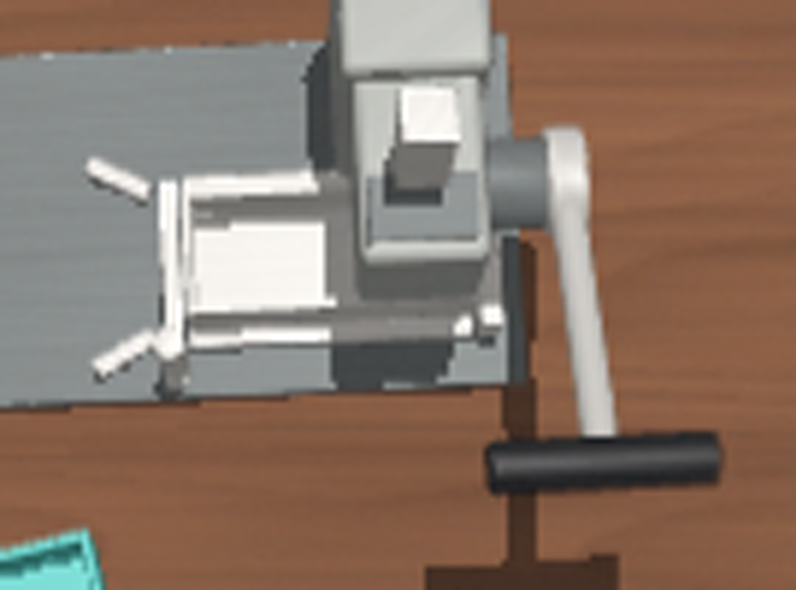

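The lever is back at rest: the handle is at its initial pixels, about (388,263) in the top view. The gate is shut, the bin is home, the bystanders haven't moved and the robot is clear.

```bash
python3 -c "
from cell import *
print(read_state()['wrist_force'],read_state()['clock']); print(sign_off())"
```

```text
[-0.09921382  0.0243086  -0.23549966] 32.15
the job is handed in; nothing more can be done
None
```

The full press cycle is done and the job was handed in at about 32 s; `sign_off()` gives no verdict.

- **Gate open:** I gripped the post and slid the gate to its open stop. The wrist read about 21 N there.
- **Bin home:** I gripped the bin, slid it in, then pushed its back wall with closed fingers. It did not move at 34 N, with its back wall at press y of about 115 mm, which is the home position.
- **Gate shut:** I slid the gate to its shut stop, felt at about 14 N.
- **Pressing:** The ram met the bin floor at a lever angle of about 1.05 rad. I held it for about 0.9 s with about 15 N at the handle beyond the spring. That is roughly 40 N on the ram, calculated from the wrist force and not measured directly.
- **Lever return:** I eased the lever back under the fingertips at under 1 rad/s.

The last pictures show the lever handle back at its starting position, the gate bar across the channel with the bin behind it, and the other bins and hammer unmoved. The wrist force was near zero with the arm clear.

One disagreement came up: the gate post first gripped about 4 mm off my estimate. I think the closing jaws had nudged the gate slightly, because the later stop positions agreed with the estimate to about 2 mm.

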